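# Shut the sliding door over the garlic

### The job

Slide the white door of the little wooden worktop cupboard along its track, towards the bay where the garlic bulb lies, until it is fully shut against the frame on that side. The bay with the tomato tin stays open; garlic and tin stay where they are in their bays.

Things in the scene. Friction and masses are not known exactly. Their poses are not given: they have to be found in the camera images.
- cupboard: low light-wood cupboard with clear top, fixed: 130 deep (x) x 310 wide (y) x 100 mm high. Origin: centre of its underside; open front towards its -x (the robot), +y is left seen from the robot. Divider at y = 0 between left and right bay. The door's upright brass bar pull, 12 mm thick, stands at x = -0.091, y = joint value, z = 36 to 80 mm, 24 mm clear of the door.
- door (a joint): position in m along the cupboard's +y of the white sliding door, which covers one half of the cupboard's front: 0 = centred, +0.07 = shut against the left frame, -0.07 = shut against the right frame (end stops). It slides with about 2 N of friction and stays where left. The pull is at the door's middle.
- garlic: white-pink garlic bulb, 56 mm, lying in one of the two bays; origin at the centre of its underside.
- tin: tomato tin, 75 mm diameter, 58 mm high, standing in the other bay; origin at the centre of its underside.

How it is judged:
By the outcome, as a careful person would: the job done as asked, in the order asked, and still so for the second after the job is handed in, with the robot touching nothing.
It also fails if it takes over 29 s, if anything falls off the work surface, if the arm or the gripper's body presses on something with over 40 N, if the wrist force passes 120 N, or if a joint passes its speed limit or range.

### The arm

A 7-joint arm with a two-finger parallel gripper is mounted at the origin on a cart in front of the work surface, level with it; the furniture and walls round the work are solid. World frame = base frame: x ahead of the robot, y to its left, z up, the work surface at z = 0. Lengths are in m, angles in rad, forces in N, time in s.
With the tool pointing down it reaches from about 0.35 to 0.9 m from the base axis. Payload 7.2 kg.
Tool frame: the origin (TCP) lies at the very end of the fingers, on their centre line; the grasp point (between the pads) lies 19 mm behind it; z points along the fingers, y is the direction in which the jaws open and shut (so a half turn about z gives the same grasp; the last joint's range is limited). The gripper opens to 85 mm and grips with 20 to 120 N. Pads are 22 mm wide; open, the fingers measure 114 mm over their backs; the gripper's body (76 mm by 85 mm) begins 54 mm behind the grasp point. The pads swing forward as they close: fully open they stand 13 mm farther back than shut.
Start: joints at [-1.301, 0.411, -0.013, 1.596, 0.006, 1.134, -0.082], TCP at [0.207, 0.59, 0.231] pointing down, gripper open.
Joint ranges: [-2.95, 2.95], [-0.29, 1.99], [-1.47, 1.44], [0.14, 2.54], [-1.03, 4.17], [0.13, 1.85], [-2.86, 2.86]. Speed limits (rad/s): [2.39, 2.39, 3.01, 3.01, 3.14, 3.14, 3.14].

### API

Orientations are given as a rotation vector (axis times angle).
In Python, from workcell import bot gives the robot as it stands.
- The arm moves only by the tool send_rows, never from a script. Its argument "rows" is a list of rows, each a list of 5 numbers: the shift along the tool's x, y, z in m, then the turn about the tool's z in degrees, then the gripper's target within -1 to 1 (fully open at 1, half-way at 0, shut at -1). In form: [[x, y, z, yaw, gripper], ...]. A call has exactly 8 rows; each row is the pose to reach, as a shift and turn from the pose measured when the call began, along the tool's axes at that moment; what a row does not reach only later rows make up. A row lasts 1/8 s, in which the tool goes at most 62.5 mm and 10.7 degrees, less where a joint would pass 70% of its speed; a pose out of reach is approached as far as the arm can. A call with a gripper value outside its range is refused whole. The fingers move at their own pace and stop on an object; "newtons" is the grip in N (left out, the last holds). Time passes only in rows, so rows that repeat a pose let the fingers close, or fill a call up. It gives the time, the measured TCP pose, the force and the opening at its end, in the units of the state.
- bot.get_obs(): the state, without advancing time (a new reading comes with each control period).
- bot.grab_frame(name): name is "side" or "top"; returns a dict with "pixels" (480x640x3 uint8, red, green, blue), "camera_matrix" (3x3 intrinsics, pixels), "dist" ([k1, k2, p1, p2, k3] as OpenCV has them; the pictures are not rectified), "view" (4x4, takes a point from world to camera coordinates). Camera axes: x right, y down, z forward; pixel columns grow to the right and rows downward; lengths in m; the calibration is good to about 2 mm. A picture is of the moment at which its call begins. There is no depth.
- bot.close_job(): hands the job in, once; it reports no verdict.
Trained networks look in the newest picture that a camera, given by its name, has taken for a name from the list of things; names that differ only in an ending like _2 or _b are one class to them, and where a whole thing is asked for, a point or a joint stands for the part that bears it (a point fixed in the world has none). Each returns a list of dicts, best first, with "score" (0 to 1); they miss things now and then, are a little off and sometimes report something else, mostly with a low value. They report only what shows in the picture. A call takes as long as a camera call.
- bot.regions_of(query, camera): "region" (480x640 bool, what is visible of it) and "uv" ([column, row] in pixels, amid what is visible of it).
- bot.pinpoint(query, camera): "uv" ([column, row] in pixels: a listed point, or the origin of a listed thing).
The state is a dict: "time": time; "joint_positions": joint angles; "qd": joint speeds; "effort": joint torques, N m; "tcp_pos": TCP position; "ee_rot": TCP orientation; "contact_force": force on the tool from outside, world axes, zero at the start; "wrist_torque": the same for the moment, N m; "grip_width": finger opening in m.
Only numpy, scipy, OpenCV 4.12 (cv2) and the standard library are available. Lean on these libraries where they do the work, as an engineer would, in place of code of your own. Each camera call takes 0.05 s, during which the arm holds its last target. There are 200 camera calls.

## Working session

There is one attempt and no reset: what is moved stays moved. The work goes in short steps, Python scripts to look and compute and a tool call to move; the robot and the scene stay as the last step left them, time stands still between calls to the robot, and variables do not carry over. Pictures are saved under pics/ and viewed, about 8 in all and at most 12, crops included, and the job is handed in when it is done.

Besides the shell and the picture viewer there is one more tool, called after "Request:" as a command line: name --pt "numbers of a row" for each row, then --argument value for the rest. send_rows: Moves the arm, as the interface text tells. Its arguments: {"type":"object","properties":{"rows":{"type":"array","items":{"type":"array","items":{"type":"number"}}},"newtons":{"type":"number"}},"required":["rows"]}

```bash
mkdir -p pics
python3 - <<'E'
from workcell import bot
import cv2,numpy as np
print(bot.get_obs())
for c in("top","side"):
    f=bot.grab_frame(c); cv2.imwrite(f"pics/{c}0.png",f["pixels"][:,:,::-1])
    print(c,f["camera_matrix"].tolist(),f["dist"],np.round(f["view"],4).tolist())
    for q in("cupboard","door","garlic","tin"):
        print(q,[(np.round(d["uv"],1).tolist(),round(d["score"],2)) for d in bot.pinpoint(q,c)],[(np.round(d["uv"],1).tolist(),round(d["score"],2),int(d["region"].sum())) for d in bot.regions_of(q,c)])
E
```

```text
{'time': 0.0, 'joint_positions': array([-1.30117349,  0.41188465, -0.01268438,  1.59710713,  0.00558061,
        1.13429001, -0.08221919]), 'qd': array([ 0.00083831,  0.00032117,  0.00193611, -0.00189736, -0.00178569,
        0.00016508,  0.00069275]), 'effort': array([-9.25052154e-04, -6.00624561e+01,  6.82009868e-01, -2.99400526e+01,
        1.38537562e-02,  1.08638921e-02,  2.38708697e-05]), 'tcp_pos': array([0.20702305, 0.58916022, 0.2304369 ]), 'ee_rot': array([-5.28145797e-01, -3.09670902e+00,  2.58421449e-03]), 'contact_force': array([ 0.24569202, -0.00709343, -0.07541069]), 'wrist_torque': array([-0.00763235, -0.00683672, -0.01104996]), 'grip_width': 0.08531895771386072}
top [[561.448674732093, 0.0, 319.58897483313683], [0.0, 561.448674732093, 231.1300025291335], [0.0, 0.0, 1.0]] [-0.07312384  0.          0.          0.          0.        ] [[0.0024, -1.0, 0.0073, -0.1686], [-0.9795, -0.0038, -0.2012, 0.5908], [0.2012, -0.0066, -0.9795, 0.7692], [0.0, 0.0, 0.0, 1.0]]
cupboard [([315.8, 273.9], 0.79)] [([316.9, 267.4], 0.6, 21267)]Traceback (most recent call last):
  File "<stdin>", line 8, in <module>
ValueError: it knows: cupboard, garlic, tin
```

Run:
```python
from workcell import bot
import cv2,numpy as np
im=[]
for c in("top","side"):
    f=bot.grab_frame(c); cv2.imwrite(f"pics/{c}1.png",f["pixels"][:,:,::-1])
    if c=="side":print(c,f["camera_matrix"].tolist(),f["dist"],np.round(f["view"],4).tolist())
    for q in("cupboard","door","garlic","tin"):
      for fn in (bot.pinpoint,bot.regions_of):
        try: print(c,q,[(np.round(d["uv"],1).tolist(),round(d["score"],2)) for d in fn(q,c)])
        except ValueError as e: print(q,e)
```

```text
top cupboard [([316.6, 271.9], 0.75)]
top cupboard [([317.8, 267.3], 0.93)]
door it knows: cupboard, garlic, tin
top door [([317.4, 323.0], 0.75)]
top garlic []
top garlic []
top tin []
top tin []
side [[566.5721330252358, 0.0, 314.09601642698186], [0.0, 566.5721330252358, 249.02182931954826], [0.0, 0.0, 1.0]] [-0.16168063  0.          0.          0.          0.        ] [[-0.776, -0.6306, 0.0134, 0.3475], [-0.3595, 0.4247, -0.8309, 0.3052], [0.5183, -0.6496, -0.5563, 0.46], [0.0, 0.0, 0.0, 1.0]]
side cupboard [([333.1, 275.0], 0.62)]
side cupboard [([326.6, 252.5], 0.65)]
door it knows: cupboard, garlic, tin
side door [([372.9, 266.8], 0.76), ([324.5, 250.1], 0.32)]
side garlic [([290.5, 285.5], 0.4)]
side garlic []
side tin []
side tin []
```

View pics/top1.png

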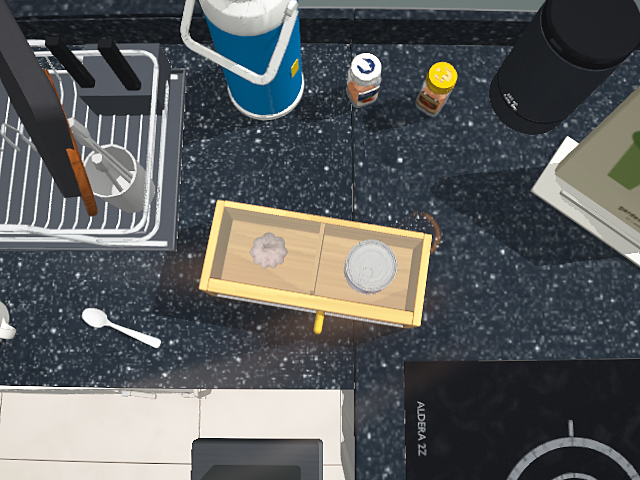

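View pics/side1.png

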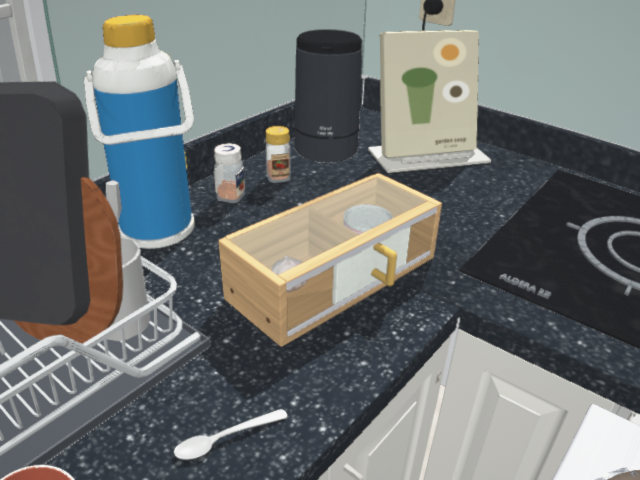

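The top picture shows the garlic at (268,250) in the left bay and the tin at (371,267) in the right one, with the pull at about (319,325). The side picture shows the white door near mid-travel and the bar upright at (391,250–284). I'll fit the cupboard pose from its corners.

```bash
cat > h.py <<'E'
import numpy as np,cv2
from scipy.optimize import least_squares
from scipy.spatial.transform import Rotation as R
from workcell import bot
def proj(f,P):
    V=np.array(f["view"]); r=cv2.Rodrigues(V[:3,:3])[0]
    return cv2.projectPoints(np.array(P,float),r,V[:3,3],np.array(f["camera_matrix"]),np.array(f["dist"]))[0][:,0]
def world(p,P):
    c,s=np.cos(p[2]),np.sin(p[2]); P=np.atleast_2d(P)
    return np.c_[p[0]+c*P[:,0]-s*P[:,1],p[1]+s*P[:,0]+c*P[:,1],P[:,2]]
E
python3 - <<'E'
from h import *
f={c:bot.grab_frame(c) for c in("top","side")}
a,b,h=.065,.155,.1
C={"top":[((a,b,h),(219,200)),((a,-b,h),(432,235)),((-a,-b,h),(418,326)),((-a,b,h),(202,291))],
"side":[((a,b,h),(224,238)),((a,-b,h),(379,179)),((-a,-b,h),(440,206)),((-a,b,h),(290,280)),((-a,b,0),(284,335))]}
def res(p,cs=("top","side")):
    return np.concatenate([(proj(f[c],world(p,[k[0] for k in C[c]]))-[k[1] for k in C[c]]).ravel() for c in cs])
for cs in (("top",),("side",),("top","side")):
    s=least_squares(res,[.6,-.15,-.15],args=(cs,),loss="soft_l1"); print(cs,s.x,np.round(res(s.x,cs),1))
p=s.x
for q in np.arange(-.03,.031,.01):
    print(round(q,2),*[np.round(proj(f[c],world(p,[(-.091,q,.08),(-.091,q,.036)])),0).tolist() for c in f])
o=bot.get_obs();print(R.from_rotvec(o["ee_rot"]).as_matrix().round(3),o["time"])
np.save("p.npy",p)
t=f["top"]["pixels"][270:350,250:400,::-1];s=f["side"]["pixels"][170:345,210:450,::-1]
cv2.imwrite("pics/crop.png",np.vstack([cv2.resize(t,(480,256)),cv2.resize(s,(480,340))]))
E
```

```text
('top',) [ 0.53906124 -0.16373863 -0.15799082] [-1.5  0.2  1.3 -0.4  3.8  0.7 -2.8 -0.7]
('side',) [ 0.54319082 -0.17400375 -0.14114526] [-0.8 -1.6 -0.1 -9.9  3.  -8.2 -3.3  0.5  3.8  7.4]
('top', 'side') [ 0.53933642 -0.16628512 -0.15564039] [ 0.1  0.3  3.1 -0.8  5.8  0.2 -0.9 -0.6 -3.5  0.9  0.7 -7.4  3.7 -4.8
 -7.   4.2  0.4 11.3]
-0.03 [[330.0, 331.0], [329.0, 332.0]] [[401.0, 250.0], [398.0, 276.0]]
-0.02 [[323.0, 330.0], [323.0, 331.0]] [[396.0, 253.0], [393.0, 279.0]]
-0.01 [[316.0, 329.0], [316.0, 330.0]] [[391.0, 256.0], [389.0, 282.0]]
0.0 [[309.0, 328.0], [309.0, 329.0]] [[386.0, 258.0], [384.0, 285.0]]
0.01 [[302.0, 327.0], [303.0, 328.0]] [[381.0, 261.0], [379.0, 288.0]]
0.02 [[295.0, 326.0], [296.0, 327.0]] [[376.0, 264.0], [374.0, 291.0]]
0.03 [[288.0, 324.0], [289.0, 326.0]] [[371.0, 267.0], [369.0, 294.0]]
[[-0.944  0.331 -0.   ]
 [ 0.331  0.944  0.   ]
 [ 0.     0.    -1.   ]] 1.05
```

View pics/crop.png

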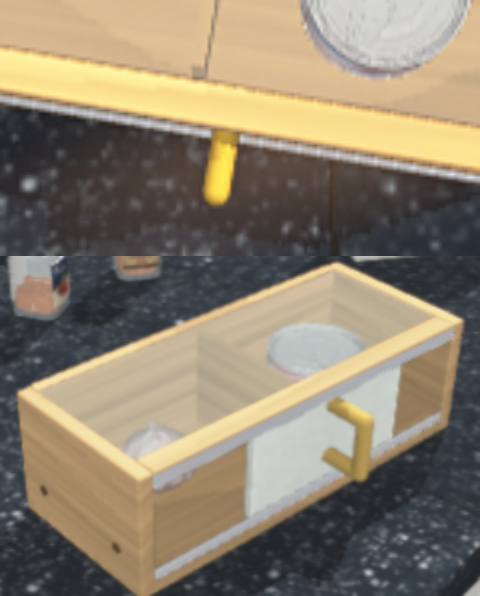

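The crop shows the bar's tip at top pixel (318,330). It also gives sharper side corners than I first read, so I'll refit with those.

Run:
```python
from h import *
f={c:bot.grab_frame(c) for c in("top","side")}
a,b,h=.065,.155,.1
C={"top":[((a,b,h),(219,200)),((a,-b,h),(433,235)),((-a,-b,h),(417,327)),((-a,b,h),(201,291))],
"side":[((a,b,h),(219,239)),((a,-b,h),(378.5,174)),((-a,-b,h),(441.5,203)),((-a,b,h),(286,284)),((-a,b,0),(284,345))]}
C["side"].pop() 
def res(p,cs=("top","side")):
    return np.concatenate([(proj(f[c],world(p,[k[0] for k in C[c]]))-[k[1] for k in C[c]]).ravel() for c in cs])
for cs in (("top",),("side",),("top","side")):
    s=least_squares(res,[.6,-.15,-.15],args=(cs,),loss="soft_l1"); print(cs,s.x,np.round(res(s.x,cs),1))
p=s.x
im=[]
obs={"top":(318,330),"side":(391,262)}
for q in np.arange(-.03,.011,.01):
    print(round(q,2),*[np.round(proj(f[c],world(p,[(-.091,q,.08),(-.091,q,.036)])),0).tolist() for c in f])
print(world(p,[(-.091,-.02,.05)]))
np.save("p.npy",p)
for c in f:
    I=f[c]["pixels"][:,:,::-1].copy()
    P=world(p,[(sx*a,sy*b,z) for z in(0,h) for sx,sy in((1,1),(1,-1),(-1,-1),(-1,1))])
    u=proj(f[c],P).round().astype(int)
    for o in(0,4): cv2.polylines(I,[u[o:o+4]],True,(0,0,255) if o else (0,255,0),1)
    im.append(I[150:370,180:480])
cv2.imwrite("pics/fit.png",cv2.resize(np.vstack(im),None,fx=1.36,fy=1.36))
```

```text
('top',) [ 0.53872968 -0.16417286 -0.1600753 ] [-1.1  0.3  0.7  0.1  5.   0.1 -1.6 -0.7]
('side',) [ 0.53994146 -0.16531613 -0.14752319] [ 0.9  0.6 -0.3 -2.5  1.1 -2.1 -2.9  0.7]
('top', 'side') [ 0.53896319 -0.16411307 -0.15772791] [-1.3  0.3  0.6 -0.3  5.1 -0.3 -1.6 -0.6  0.5  0.5  0.8 -1.8  1.8 -1.
 -4.3  1.1]
-0.03 [[329.0, 332.0], [328.0, 332.0]] [[401.0, 251.0], [397.0, 277.0]]
-0.02 [[321.0, 330.0], [321.0, 331.0]] [[396.0, 254.0], [393.0, 280.0]]
-0.01 [[314.0, 329.0], [314.0, 330.0]] [[391.0, 257.0], [388.0, 283.0]]
0.0 [[307.0, 328.0], [308.0, 329.0]] [[386.0, 259.0], [383.0, 286.0]]
0.01 [[300.0, 327.0], [301.0, 328.0]] [[381.0, 262.0], [378.0, 289.0]]
[[ 0.44595131 -0.169571    0.05      ]]
```

View pics/fit.png

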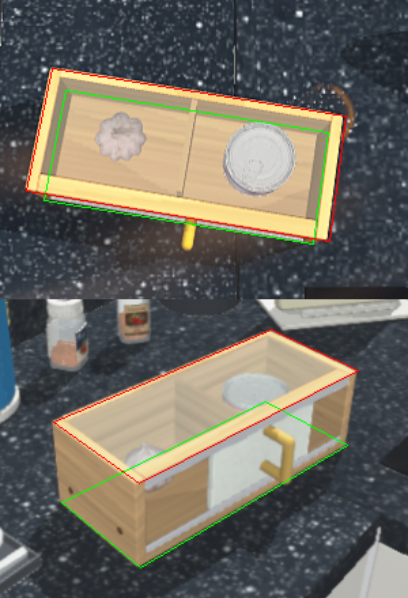

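```bash
cat > d.py <<'E'
from h import *
import sys
# shift in tool axes to reach cupboard-frame point (x,y,z), and yaw in degrees
p=np.load("p.npy");o=bot.get_obs();M=R.from_rotvec(o["ee_rot"]).as_matrix()
T=world(p,[list(map(float,sys.argv[1:4]))])[0]
c,s=np.cos(p[2]),np.sin(p[2]); D=np.c_[[-c,-s,0],[-s,c,0],[0,0,-1]]
print("t",o["time"],"tgt",T.round(4),"shift",(M.T@(T-o["tcp_pos"])).round(4),"rot deg",np.degrees(R.from_matrix(M.T@D).as_rotvec()).round(2))
q=world([0,0,-p[2]],[(o["tcp_pos"]-[p[0],p[1],0])])[0];print("tcp in cupboard",q.round(4),"F",np.round(o["contact_force"],1),"grip",o["grip_width"])
E
python3 d.py -.094 -.015 .19
```

```text
t 1.15 tgt [ 0.4438 -0.1642  0.19  ] shift [-0.4731 -0.6328  0.0413] rot deg [  0.     0.   -10.32]
tcp in cupboard [-0.4461  0.6923  0.2313] F [ 0.6 -0.7 -0.5] grip 0.08537631806874377
```

Request:
send_rows --pt "-0.035 -0.035 0 -1.3 1" --pt "-0.07 -0.07 0 -2.6 1" --pt "-0.11 -0.105 0 -3.9 1" --pt "-0.145 -0.14 0 -5.2 1" --pt "-0.18 -0.175 0 -6.5 1" --pt "-0.22 -0.21 0 -7.8 1" --pt "-0.255 -0.245 0 -9 1" --pt "-0.29 -0.28 0 -10.3 1"

```text
time: 2.15
tcp_pos: [0.3886, 0.2279, 0.2316]
ee_rot: [0.247, 3.131, 0.001]
contact_force: [1.0, 0.6, -0.6]
grip_width: 0.0853
```

```bash
python3 d.py -.094 -.015 .19
```

```text
t 2.15 tgt [ 0.4438 -0.1642  0.19  ] shift [-0.1159 -0.3786  0.0414] rot deg [0.04 0.03 0.02]
tcp in cupboard [-0.21    0.3635  0.2316] F [ 1.   0.6 -0.6] grip 0.08526913044549643
```

Request:
send_rows --pt "-0.02 -0.055 0.005 0 1" --pt "-0.035 -0.11 0.01 0 1" --pt "-0.055 -0.165 0.015 0 1" --pt "-0.07 -0.22 0.02 0 1" --pt "-0.085 -0.275 0.03 0 1" --pt "-0.1 -0.33 0.035 0 1" --pt "-0.116 -0.379 0.041 0 1" --pt "-0.116 -0.379 0.041 0 1"

```text
time: 3.15
tcp_pos: [0.4435, -0.1687, 0.1903]
ee_rot: [0.257, 3.13, -0.002]
contact_force: [-0.1, 0.8, 0.1]
grip_width: 0.0854
```

```bash
python3 d.py -.094 -.015 .046
python3 - <<'E'
from h import *
im=[]
for c in("top","side"):
    f=bot.grab_frame(c);I=f["pixels"][:,:,::-1].copy()
    o=bot.get_obs();M=R.from_rotvec(o["ee_rot"]).as_matrix()
    for u in proj(f,[o["tcp_pos"],o["tcp_pos"]+M[:,2]*.12]): cv2.circle(I,tuple(int(v) for v in u),2,(0,0,255),-1)
    im.append(I[100:400,180:580])
cv2.imwrite("pics/pre.png",np.hstack(im))
E
```

```text
t 3.15 tgt [ 0.4438 -0.1642  0.046 ] shift [0.0006 0.0046 0.1443] rot deg [-0.06  0.06 -0.34]
tcp in cupboard [-0.0935 -0.0195  0.1903] F [-0.1  0.8  0.1] grip 0.0853841793580438
```

View pics/pre.png

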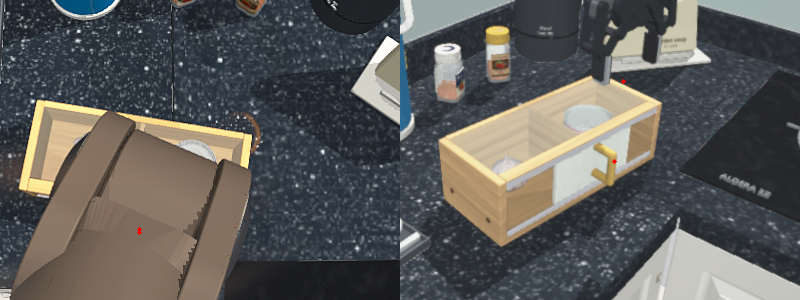

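The side picture shows the tool axis going down onto the bar at crop pixel (613,161). The gripper is clear of the cupboard, so I'll descend and close gently.

Request:
send_rows --newtons 25 --pt "0 0.004 0.035 0 1" --pt "0 0.004 0.07 0 1" --pt "0 0.004 0.105 0 1" --pt "0 0.004 0.13 0 1" --pt "0 0.004 0.144 0 1" --pt "0 0.004 0.144 0 0" --pt "0 0.004 0.144 0 -1" --pt "0 0.004 0.144 0 -1"

```text
time: 4.25
tcp_pos: [0.445, -0.1607, 0.0472]
ee_rot: [0.249, 3.13, 0.001]
contact_force: [0.4, -0.0, -0.6]
grip_width: 0.0322
```

Request:
send_rows --pt "0 0 0 0 -1" --pt "0 0 0 0 -1" --pt "0 0 0 0 -1" --pt "0 0 0 0 -1" --pt "0 0 0 0 -1" --pt "0 0 0 0 -1" --pt "0 0 0 0 -1" --pt "0 0 0 0 -1"

```text
time: 5.25
tcp_pos: [0.4453, -0.1608, 0.0477]
ee_rot: [0.249, 3.129, 0.002]
contact_force: [-1.6, 0.9, 6.9]
grip_width: 0.0114
```

```bash
python3 d.py -.094 .07 .046
```

```text
t 5.25 tgt [ 0.4571 -0.0802  0.046 ] shift [0.0011 0.0814 0.0018] rot deg [ 0.07  0.15 -0.06]
tcp in cupboard [-0.093  -0.0114  0.0477] F [-1.6  0.9  6.9] grip 0.011364808544307152
```

The bar is gripped: the opening is 11 mm on a 12 mm bar. Next I'll slide it, slowing near the end.

Request:
send_rows --pt "0 0.01 0 0 -1" --pt "0 0.022 0 0 -1" --pt "0.001 0.034 0 0 -1" --pt "0.001 0.046 0 0 -1" --pt "0.001 0.058 0 0 -1" --pt "0.001 0.067 0 0 -1" --pt "0.001 0.073 0 0 -1" --pt "0.001 0.076 0 0 -1"

```text
time: 6.25
tcp_pos: [0.4579, -0.0845, 0.0479]
ee_rot: [0.246, 3.127, 0.001]
contact_force: [5.7, -4.0, -7.8]
grip_width: 0.0111
```

```bash
python3 d.py -.094 .07 .048
```

```text
t 6.25 tgt [ 0.4571 -0.0802  0.048 ] shift [ 0.0014  0.0041 -0.0001] rot deg [0.06 0.3  0.03]
tcp in cupboard [-0.0926  0.0659  0.0479] F [ 5.7 -4.  -7.8] grip 0.011113754895918546
```

Still only friction, so I'll creep to the stop and watch the force.

Request:
send_rows --pt "0.001 0.001 0 0 -1" --pt "0.001 0.002 0 0 -1" --pt "0.001 0.003 0 0 -1" --pt "0.001 0.004 0 0 -1" --pt "0.001 0.004 0 0 -1" --pt "0.001 0.005 0 0 -1" --pt "0.001 0.005 0 0 -1" --pt "0.001 0.005 0 0 -1"

```text
time: 7.25
tcp_pos: [0.4589, -0.0786, 0.0478]
ee_rot: [0.244, 3.125, 0.001]
contact_force: [4.7, -1.7, -7.1]
grip_width: 0.0113
```

```bash
python3 d.py -.094 .073 .048
```

```text
t 7.25 tgt [ 0.4576 -0.0773  0.048 ] shift [ 0.0015  0.0011 -0.0002] rot deg [0.05 0.41 0.09]
tcp in cupboard [-0.0925  0.0719  0.0478] F [ 4.7 -1.7 -7.1] grip 0.011263566076975233
```

Request:
send_rows --pt "0.001 0.001 0 0 -1" --pt "0.001 0.001 0 0 -1" --pt "0.001 0.002 0 0 -1" --pt "0.001 0.002 0 0 -1" --pt "0.001 0.003 0 0 -1" --pt "0.001 0.003 0 0 -1" --pt "0.001 0.003 0 0 -1" --pt "0.001 0.003 0 0 -1"

```text
time: 8.25
tcp_pos: [0.4593, -0.0764, 0.0478]
ee_rot: [0.245, 3.123, -0.003]
contact_force: [4.2, -9.7, -7.2]
grip_width: 0.0114
```

```bash
python3 d.py -.094 .073 .048;python3 - <<'E'
from h import *
I=bot.grab_frame("side")["pixels"][160:360,200:460,::-1]
cv2.imwrite("pics/shut.png",cv2.resize(I,None,fx=3,fy=3,interpolation=cv2.INTER_CUBIC))
E
```

```text
t 8.25 tgt [ 0.4576 -0.0773  0.048 ] shift [ 0.0016 -0.0011 -0.0002] rot deg [-0.06  0.55  0.05]
tcp in cupboard [-0.0924  0.0741  0.0478] F [ 4.2 -9.7 -7.2] grip 0.01137478148875431
```

View pics/shut.png

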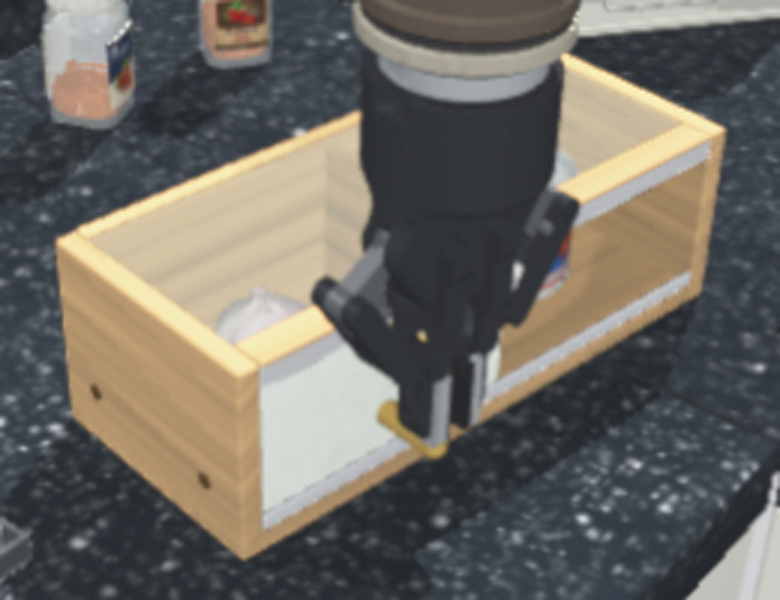

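The door reaches the left frame post at crop pixel (262,450) and the force is rising, so it's at the stop. I'll press 2 mm more to confirm, then relax and release.

Request:
send_rows --pt "0 0.001 0 0 -1" --pt "0 0.001 0 0 -1" --pt "0 0.002 0 0 -1" --pt "0 0.002 0 0 -1" --pt "0 0.002 0 0 -1" --pt "0 0.002 0 0 -1" --pt "0 0.002 0 0 -1" --pt "0 0.002 0 0 -1"

```text
time: 9.3
tcp_pos: [0.4593, -0.0764, 0.0478]
ee_rot: [0.249, 3.122, -0.007]
contact_force: [-0.0, -12.5, -1.6]
grip_width: 0.0111
```

```bash
python3 d.py -.094 .073 .048
```

```text
t 9.3 tgt [ 0.4576 -0.0773  0.048 ] shift [ 0.0016 -0.0011 -0.0002] rot deg [-0.21  0.58 -0.07]
tcp in cupboard [-0.0924  0.0741  0.0478] F [ -0.  -12.5  -1.6] grip 0.01113233618171556
```

The TCP stayed put under 12.5 N, so the end stop is reached. Now I'll open, then lift.

Request:
send_rows --pt "0 0 0 0 0" --pt "0 0 0 0 0.5" --pt "0 0 0 0 1" --pt "0 0 0 0 1" --pt "0 0 0 0 1" --pt "0 0 0 0 1" --pt "0 0 0 0 1" --pt "0 0 0 0 1"

```text
time: 10.3
tcp_pos: [0.4593, -0.0765, 0.0478]
ee_rot: [0.249, 3.122, -0.007]
contact_force: [-0.2, 0.1, 0.5]
grip_width: 0.0856
```

Request:
send_rows --pt "0 0 -0.01 0 1" --pt "0 0 -0.03 0 1" --pt "0 0 -0.06 0 1" --pt "0 0 -0.09 0 1" --pt "0 0 -0.13 0 1" --pt "0 0 -0.16 0 1" --pt "0 0 -0.18 0 1" --pt "0 0 -0.18 0 1"

```text
time: 11.3
tcp_pos: [0.4584, -0.0757, 0.2295]
ee_rot: [0.248, 3.119, -0.005]
contact_force: [0.6, -0.3, 0.1]
grip_width: 0.0855
```

Request:
send_rows --pt "0 0.05 0 0 1" --pt "0 0.1 0 0 1" --pt "0 0.15 0 0 1" --pt "0 0.2 0 0 1" --pt "0 0.25 0 0 1" --pt "0 0.3 0 0 1" --pt "0 0.34 0 0 1" --pt "0 0.34 0 0 1"

```text
time: 12.3
tcp_pos: [0.5112, 0.2635, 0.2269]
ee_rot: [0.241, 3.121, -0.007]
contact_force: [-1.3, -1.5, -0.5]
grip_width: 0.0852
```

```bash
python3 d.py -.094 .07 .048;python3 - <<'E'
from h import *
p=np.load("p.npy");im=[]
for c in("top","side"):
    f=bot.grab_frame(c);I=f["pixels"][:,:,::-1].copy()
    print(c,[proj(f,world(p,[(-.091,q,.08),(-.091,q,.036)])).round().tolist() for q in(.06,.07)])
    im.append(I[150:370,180:480])
cv2.imwrite("pics/end.png",cv2.resize(np.hstack(im),None,fx=1.33,fy=1.33))
E
```

```text
t 12.3 tgt [ 0.4571 -0.0802  0.048 ] shift [ 0.0028 -0.3473  0.18  ] rot deg [-0.19  0.67  0.22]
tcp in cupboard [-0.0946  0.4179  0.2269] F [-1.3 -1.5 -0.5] grip 0.0851764293332948
top [[[265.0, 321.0], [268.0, 322.0]], [[258.0, 320.0], [261.0, 321.0]]]
side [[[354.0, 277.0], [352.0, 304.0]], [[348.0, 280.0], [346.0, 308.0]]]
```

View pics/end.png

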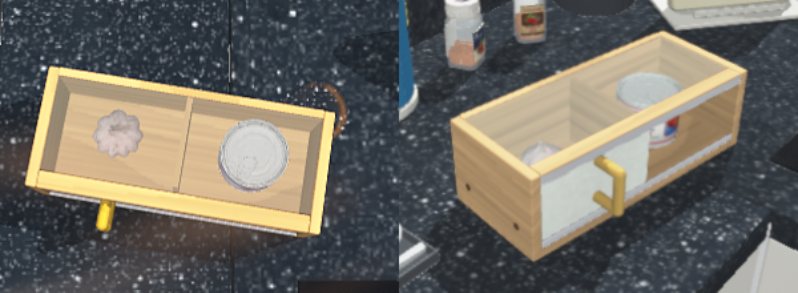

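The pull tip is at top pixel (257,321), against a predicted (258,320) for +0.07. The door meets the left post, the garlic and tin haven't moved, and the arm is clear.

```bash
python3 -c "
from workcell import bot
print(bot.close_job())"
```

```text
the job is handed in; nothing more can be done
None
```

The door is fully shut against the left frame, on the garlic's side, and the tin's bay is open. I gripped the brass pull, slid the door left until it hit the end stop, let go and moved the arm clear. I handed in at about 12.5 s of the 29 s allowed.

- **End stop:** pressing 2 mm further moved nothing, and the force rose to about 12.5 N.
- **Door position:** in the final top picture the pull is within about a pixel of where +0.07 should put it. The side picture shows the door meeting the left post.
- **Garlic and tin:** neither shows any movement in the final pictures. The networks found no tin and only one weak match for the garlic, so I judged both by eye.
- **Disagreement:** at the stop, the gripper's position read 0.074 along the track instead of 0.070. The corner fit of the cupboard was off by up to 5 pixels at one corner, so I put the 4 mm down to that fit and the calibration.

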